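Gauge a flacon neck: step the slides, then click the probe down and hold

ROBOT

A 6-joint arm with a two-finger parallel gripper is mounted at the origin on a cart in front of the work surface, level with it; the furniture and walls round the work are solid. World frame = base frame: x ahead of the robot, y to its left, z up, the work surface at z = 0. Lengths are in mm, angles in rad, forces in N, time in s.
With the tool pointing down it reaches from about 325 to 925 mm from the base axis. Payload 3.1 kg.
Tool frame: the origin (TCP) lies at the very end of the fingers, on their centre line; the grasp point (between the pads) lies 19 mm behind it; z points along the fingers, y is the line along which they close (so a half turn about z gives the same grasp; the last joint's range is limited). The gripper opens to 85 mm and grips with 20 to 120 N. Pads are 22 mm wide; open, the fingers measure 114 mm over their backs; the gripper's body (76 mm by 85 mm) begins 54 mm behind the grasp point. The pads swing forward as they close: fully open they stand 13 mm farther back than shut.
Start: joints at [1.158, 0.217, 1.613, -0, 1.311, -0.112], TCP at [185.159, 596.955, 231.3] pointing down, gripper open.
Joint ranges: [-2.75, 2.75], [-0.78, 2.1], [0.31, 2.55], [-1.13, 4.27], [0.13, 2.63], [-2.58, 2.58]. Speed limits (rad/s): [2.79, 2.79, 3.14, 3.14, 3.14, 3.14].

INTERFACE

Orientations are given as a unit quaternion [w, x, y, z].
In Python, from plant import arm gives the robot as it stands. Calls block until the motion is done:
- arm.move_ptp(position, orientation): joint-space move of the TCP to a pose.
- arm.movel(position, orientation=None, vel=150): straight line of the TCP; orientation=None keeps the orientation; vel is the mean speed in mm/s.
- arm.set_joints(angles): joint-space move.
- arm.grip(opening, strength=None): opening from 0.0 (shut) to 1.0 (fully open); strength is the grip in N (None keeps the last); returns when the fingers have stopped.
- arm.sleep(seconds).
- arm.solve_ik(position, orientation): joint angles nearest the present ones, or None.
- arm.read_state(): the state.
- arm.get_image(name): name is "scene" or "top"; returns the picture (420x560x3 uint8, red, green, blue); there is no depth.
- arm.camera_params(name): a dict with "mtx" (3x3 intrinsics, pixels), "dist" ([k1, k2, p1, p2, k3] as OpenCV has them; the pictures are not rectified), "xyz" and "rotation" of the camera in the world. Camera axes: x right, y up, looking along -z (the intrinsics and any distortion apply to the point x, -y, -z); pixel columns grow to the right and rows downward; lengths in mm; the calibration is good to about 2 mm. A picture is of the moment at which its call begins. camera_params takes no time and is no camera call.
A pose or a line that the arm cannot do raises arm.MotionError and nothing moves.
- arm.job_done(): hands the job in; it is judged then, once.
Trained networks look in the newest picture that a camera, given by its name, has taken for a name from the list of things; names that differ only in an ending like _2 or _b are one class to them, and where a whole thing is asked for, a point or a joint stands for the part that bears it (a point fixed in the world has none). Each returns a list of dicts, best first, with "confidence" (0 to 1); they miss things now and then, are a little off and sometimes report something else, mostly with a low value. They report only what shows in the picture. A call takes as long as a camera call.
- arm.search_frame(camera, query): "rect" ([left, top, width, height] in pixels, round what is visible of it).
- arm.trace(camera, query): "region" (420x560 bool, what is visible of it) and "rect" ([left, top, width, height] in pixels, round what is visible of it).
- arm.place_of(camera, query): "location" ([column, row] in pixels: a listed point, or the origin of a listed thing).
The state is a dict: "t": time; "joints": joint angles; "joint_velocities": joint speeds; "tau": joint torques, N m; "ee_pos": TCP position; "ee_rot": TCP orientation; "contact_force": force on the tool from outside, world axes, zero at the start; "torque": the same for the moment, N m; "finger_gap": opening from 0.0 (shut) to 1.0 (fully open); "finger_force": force on a finger pad.
Only numpy, scipy, OpenCV 4.12 (cv2) and the standard library are available. Lean on these libraries where they do the work, as an engineer would, in place of code of your own. Each camera call takes 0.05 s, during which the arm holds its last target. There are 200 camera calls.

TASK

On the neck gauge, move the two clamped flacons by the carrier's round handle so that the neck of the flacon nearer the handle stops centred under the probe tip for about a second, then bring the neck of the farther flacon centred under the tip and let go of the handle. Only then turn the black wing knob clockwise (seen from above) to its third click and no farther, which lowers the probe to just above the glass; the knob springs back if released, so finish while still gripping it and holding it at the third click. Leave the loose things around the gauge where they are.

Things in the scene. Friction and masses are not known exactly. Their poses are not given: they have to be found in the camera images.
- fixture: The neck gauge, fixed to the bench, turned by up to 0.2 rad: aluminium plate with cross slides, knob housing at its near left, at its far side a steel column (215 mm) with an arm that holds the probe 181 to 210 mm above the bench. Origin on the bench under the probe; x points from the handle side to the column, y from the slides to the knob side, z up.
- carrier (a joint): Upper slide, m: the carrier's travel along the gauge's +x (away from the handle side), 0 to 0.085. Friction about 2.5 N, stays where it is left. At 0.075 the near neck, at 0.025 the far neck, is level with the tip in x.
- cross_slide (a joint): Lower slide, m: the carrier's travel along the gauge's +y, 0 to 0.080. Friction about 2.5 N, stays where left. At 0.020 the near neck, at 0.060 the far neck, is level with the tip in y. Both slides move at once when the handle is moved in x and y; the carrier never turns.
- handle_grip (a point): Grip point on the axis of the black upright round handle on the carrier's tongue, 20 mm diameter, 97 mm above the bench; its top is 16 mm higher, its straight part reaches 42 mm lower. It lies 130 mm from the carrier's middle, away from the flacons, whose tops are 135 mm above the bench.
- neck_near (a point): Centre of the top of the neck (15 mm diameter) of the flacon nearer the handle, an open square glass flacon of 38 x 71 x 92 mm clamped on the carrier. 135 mm above the bench. In the gauge's frame it lies 105 mm in +x and 20 mm in +y from the handle.
- neck_far (a point): The same for the flacon farther from the handle; in the gauge's frame 50 mm in +x and 40 mm in -y from the near neck, 155 mm in +x and 20 mm in -y from the handle.
- probe_tip (a point): Point of the vertical steel probe (8 mm thick) under the arm, 147 mm above the bench with the knob at home; each click of the knob lowers it 3 mm: at the third click it stands 3 mm above the neck, a fourth click would drive it into the glass.
- index_knob (a joint): Wing knob with toothed dial, rad: 0 at home, growing clockwise from above. A click every 0.419 (24 deg): the third at 1.257, five in all. A return spring drives it home (0.15 N m at home, 0.23 at the third click); the teeth add about 0.08 just past a click, fading to nothing halfway and helping by as much just before the next, so the torque jumps up as each click is passed. Released, it runs home.
- knob_grip (a point): Grip point on the knob's upright axis, in the middle of the wing, 68 mm above the bench. The point's x axis runs along the wing.
- knob_wing: The knob's black wing: 48 mm long, 13 mm thick, 36 mm tall, from 47 to 83 mm above the bench, above a steel dial (84 mm across). Origin at the middle of its underside; x axis along the wing, parallel to the gauge's x axis at home (white dash at the end away from the column); y axis across the 13 mm.
- tape_roll: Bystander: roll of brown tape, 96 mm across, 48 mm high, lying loose on the bench; origin at its underside.
- ring_gauge: Bystander: small steel ring, 36 mm across, 11 mm high, loose; origin at its underside.
- dropper_bottle: Bystander: amber dropper bottle with black bulb, 34 mm across, 110 mm tall, loose; origin at its underside.
- spray_flacon: Bystander: square glass spray flacon, 38 x 71 x 108 mm, loose; origin at its underside.
- carrier_handle: The black round handle itself (20 mm diameter, 70 mm tall); origin at its foot, 43 mm above the bench.

How it is judged:
By the outcome, as a careful person would: the job done as asked, in the order asked, and still so for the second after the job is handed in, while the arm keeps its last pose, push and grip.
It also fails if it takes over 54 s, if anything falls off the work surface, if the arm or the gripper's body presses on something with over 40 N, if the wrist force passes 120 N, or if a joint passes its speed limit or range.

## Working session

There is one attempt and no reset: what is moved stays moved. The work goes in short steps, each a Python script; the robot and the scene stay as the last script left them, time stands still between calls to the robot, and variables do not carry over. Pictures are saved under pics/ and viewed, at most 10 in all, crops included, and the job is handed in when it is done.

```bash
mkdir -p pics; ls
python3 - <<'E'
from plant import arm
import cv2,numpy as np
for c in("scene","top"):
    im=arm.get_image(c);cv2.imwrite(f"pics/{c}0.png",im[:,:,::-1])
    p=arm.camera_params(c);print(c,p)
    for q in["handle_grip","neck_near","neck_far","probe_tip","knob_grip","knob_wing","carrier_handle","fixture","tape_roll","ring_gauge","dropper_bottle","spray_flacon"]:
        print(q,[(np.round(d["location"],1).tolist(),round(d["confidence"],2)) for d in arm.place_of(c,q)[:2]])
s=arm.read_state();print(s)
E
```

```text
pics
plant.py
scene {'mtx': array([[453.54139303,   0.        , 282.28029972],
       [  0.        , 453.54139303, 217.59279187],
       [  0.        ,   0.        ,   1.        ]]), 'dist': array([0.01939794, 0.        , 0.        , 0.        , 0.        ]), 'xyz': array([ 116.19988453,  828.31009733, 1080.74385268]), 'rotation': array([-0.22900771, -0.07540693,  0.33094774,  0.91232826])}
handle_grip [([281.5, 218.1], 0.61)]
neck_near [([239.7, 203.3], 0.87)]
neck_far [([232.1, 191.5], 0.77)]
probe_tip []
knob_grip [([240.3, 266.5], 0.75)]
knob_wing [([238.4, 267.8], 0.56)]
carrier_handle [([282.8, 226.1], 0.7), ([269.9, 157.1], 0.43)]
fixture [([238.2, 218.7], 0.7)]
tape_roll [([270.9, 156.6], 0.56), ([280.2, 229.2], 0.5)]
ring_gauge [([286.6, 174.2], 0.46)]
dropper_bottle [([277.5, 300.4], 0.57)]
spray_flacon [([285.7, 171.8], 0.24)]
top {'mtx': array([[410.50824312,   0.        , 285.4086851 ],
       [  0.        , 410.50824312, 219.84956451],
       [  0.        ,   0.        ,   1.        ]]), 'dist': array([0.01592487, 0.        , 0.        , 0.        , 0.        ]), 'xyz':
[... 607 characters left out ...]
array([ 1.15780050e+00,  2.16878967e-01,  1.61341627e+00,  4.90863508e-06,
        1.31130286e+00, -1.12189806e-01]), 'joint_velocities': array([ 8.96634040e-04, -1.43906644e-03, -1.89637690e-04,  3.87120538e-04,
       -7.65006698e-06, -3.95501920e-05]), 'tau': array([-7.59364752e-05, -3.96891403e+01, -3.04241002e+01, -1.19375927e-04,
        9.94582988e-04,  9.40343909e-06]), 'ee_pos': array([185.15423897, 596.94869661, 231.30480447]), 'ee_rot': array([-2.99715866e-06,  1.49837228e-01,  9.88710678e-01, -2.01194364e-06]), 'contact_force': array([1.06737166, 0.5881452 , 0.02274197]), 'torque': array([0.02651192, 0.04485732, 0.00771396]), 'finger_force': 0.0, 'finger_gap': 1.0026287149835882}
```

View pics/scene0.png

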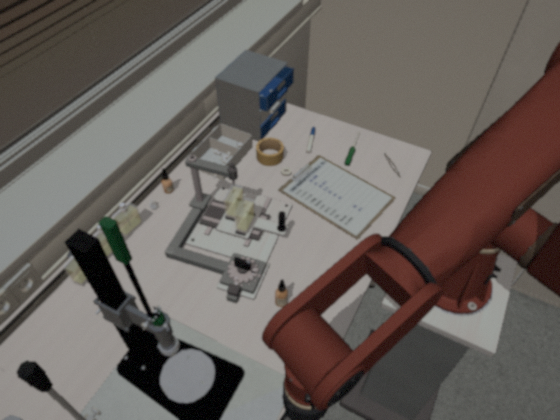

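View pics/top0.png

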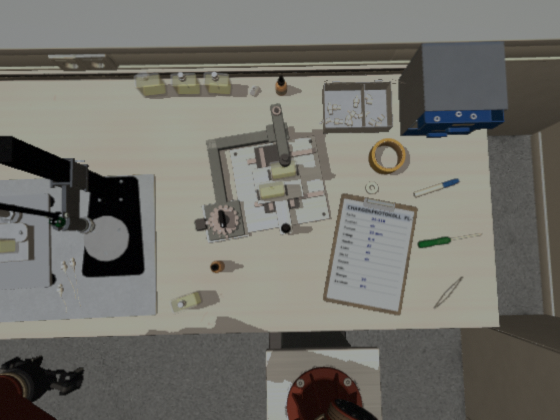

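The gauge sits mid-bench, turned slightly anticlockwise. In the top picture the handle is at about (285,228), the knob at (222,219), the arm's end at (285,157) and the column at (277,112). The dropper is at (217,266), clear of both grasps. Next I fit the gauge pose to both views.

```bash
cat > h.py <<'E'
from plant import arm
import cv2,numpy as np
from scipy.spatial.transform import Rotation as R
from scipy.optimize import least_squares
def proj(c,P):
    p=arm.camera_params(c);q=p["rotation"]
    Rm=R.from_quat([q[1],q[2],q[3],q[0]]).as_matrix()@np.diag([1,-1,-1])
    t=-Rm.T@p["xyz"]
    return cv2.projectPoints(np.atleast_2d(np.float64(P)),cv2.Rodrigues(Rm.T)[0],t,p["mtx"],p["dist"])[0][:,0]
def quat(yaw):  # tool down, tool y at world yaw+90deg
    m=R.from_euler("z",yaw)*R.from_euler("x",np.pi); x=m.as_quat(); return [x[3],x[0],x[1],x[2]]
def yaw_of(q): 
    m=R.from_quat([q[1],q[2],q[3],q[0]]).as_matrix(); return np.arctan2(m[1,0],m[0,0])
def see(cams=("scene","top"),names=("handle_grip","neck_near","neck_far","knob_grip","fixture"),n=1):
    o={}
    for c in cams:
        for _ in range(n):
            arm.get_image(c)
            for k in names:
                r=arm.place_of(c,k)
                if r and r[0]["confidence"]>.4:o.setdefault((c,k),[]).append(r[0]["location"])
    return {k:np.median(v,0) for k,v in o.items()}
def model(p):
    x0,y0,w,a,b,kx,ky=p;Z=R.from_euler("z",w).as_matrix()
    n=np.array([a-75,b-20,135]);g=dict(handle_grip=n+[-105,-20,-38],neck_near=n,neck_far=n+[50,-40,0],fixture=np.zeros(3),knob_grip=np.array([kx,ky,68]))
    return {k:Z@v+[x0,y0,0] for k,v in g.items()}
def fit(o,p0=(560,110,.1,40,40,-100,150)):
    def f(p):
        m=model(p);return np.concatenate([(proj(c,m[k])[0]-v) for (c,k),v in o.items()])
    # yaw bounds and slide bounds from the task text
    return least_squares(f,p0,loss="soft_l1",bounds=([300,-200,-.25,0,0,-300,50],[900,400,.25,85,80,0,300]),x_scale=[10,10,.1,10,10,10,10])
E
python3 - <<'E'
from h import *
o=see();r=fit(o);np.set_printoptions(precision=2,suppress=True)
print(r.x,r.cost);m=model(r.x)
for (c,k),v in o.items():print(c,k,v,proj(c,m[k])[0],m[k])
# wing yaw from trace, arm
for q in("knob_wing","carrier_handle","probe_tip"):
    t=arm.trace("top",q)
    if t: 
        ys,xs=np.nonzero(t[0]["region"]);print(q,t[0]["confidence"],t[0]["rect"],cv2.fitEllipse(np.c_[xs,ys].astype(np.float32)) if len(xs)>5 else 0)
im=arm.get_image("top")[90:290,170:370];cv2.imwrite("pics/c.png",cv2.resize(im[:,:,::-1],(600,600),interpolation=cv2.INTER_CUBIC))
E
```

```text
[ 647.33  101.8     0.16   24.01   58.89 -102.11  191.39] 16.233698120471598
scene handle_grip [278.9 217.9] [281.58 216.02] [490.3   96.38  97.  ]
scene neck_near [244.  202.3] [243.71 202.7 ] [590.95 132.36 135.  ]
scene neck_far [232.8 193.9] [232.73 188.4 ] [646.53 100.56 135.  ]
scene knob_grip [241.1 265.6] [241.22 264.5 ] [516.9  275.13  68.  ]
scene fixture [235.1 220.6] [235.37 218.68] [647.33 101.8    0.  ]
top handle_grip [289.3 225. ] [286.08 226.44] [490.3   96.38  97.  ]
top neck_near [270.9 186.4] [271.36 186.57] [590.95 132.36 135.  ]
top neck_far [284.1 168.5] [283.32 164.98] [646.53 100.56 135.  ]
top knob_grip [220.6 218.5] [219.83 218.7 ] [516.9  275.13  68.  ]
top fixture [283.8 174.7] [282.84 174.81] [647.33 101.8    0.  ]
knob_wing 0.4 [217.8, 209.6, 11.0, 17.8] ((222.04244995117188, 218.90139770507812), (4.109433650970459, 15.008771896362305), 168.7751922607422)
carrier_handle 0.57 [209.0, 259.7, 18.2, 13.0] ((217.16290283203125, 265.72332763671875), (10.347332954406738, 12.293862342834473), 74.73719024658203)
probe_tip 0.49 [366.2, 137.0, 40.9, 35.0] ((386.1509704589844, 155.8411102294922), (30.21217155456543, 32.26411819458008), 53.33385467529297)
```

View pics/c.png

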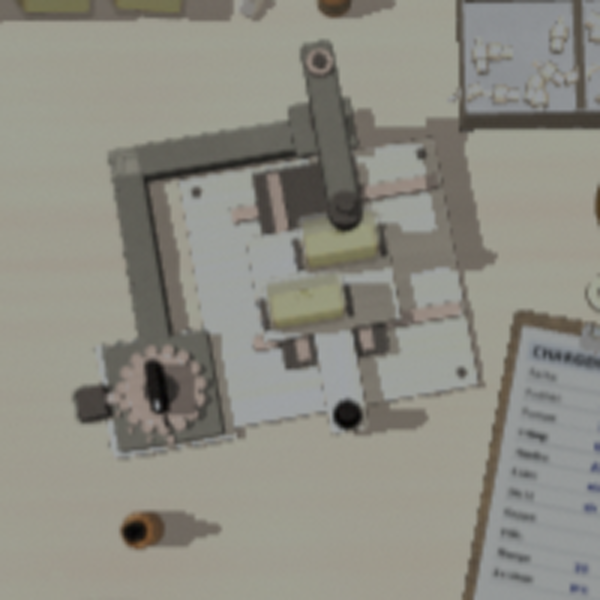

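Run:
```python
from h import *
np.set_printoptions(precision=2,suppress=True)
Q=quat(.165+np.pi);H=[488,97]
arm.grip(.6)
arm.move_ptp(H+[170],Q);print(arm.read_state()["t"],arm.read_state()["joints"])
arm.movel(H+[80],vel=120)
f0=arm.read_state()["contact_force"]
arm.grip(0,60);arm.sleep(.2);s=arm.read_state();print(s["t"],s["finger_gap"],s["finger_force"],s["ee_pos"],s["contact_force"]-f0,s["torque"])
im=arm.get_image("top")[150:290,200:380];cv2.imwrite("pics/g.png",cv2.resize(im[:,:,::-1],(720,560)))
```

```text
4.6417 [ 0.06  0.01  1.96  0.    1.17 -1.68]
6.1333 0.21586280486515835 58.623205153271556 [488.89  96.87  81.2 ] [-1.37 -0.91  6.07] [-0.25  0.17  0.02]
```

View pics/g.png

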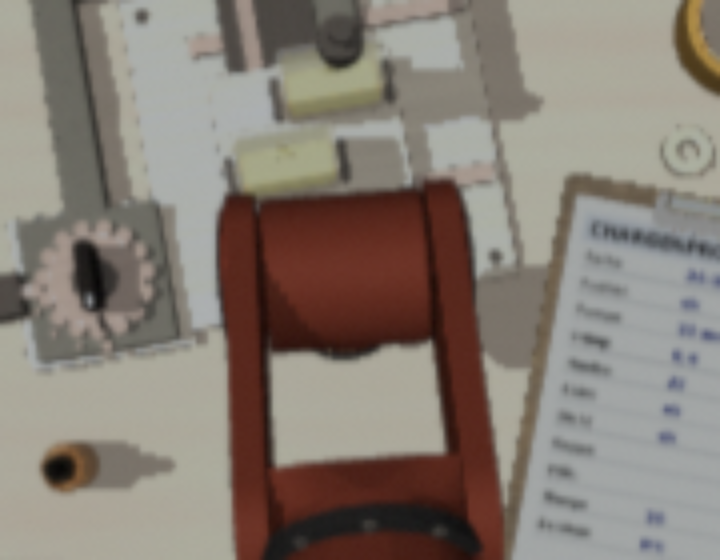

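The arm covers the handle, but a finger gap of 0.216 (18 mm) at 59 N shows it is gripped. Now I find the slide end stops by touch.

```bash
cat >> h.py <<'E'
def probe(d,step,maxd,thr,z,vel=40):
    """creep along unit 2-vector d until the opposing force rises past thr; log of [travel,x,y,F]"""
    p=arm.read_state()["ee_pos"][:2].copy();L=[]
    for i in range(1,int(maxd/step)+1):
        t=p+d*step*i
        arm.movel([*t,z],vel=vel);s=arm.read_state()
        L.append([step*i,*s["ee_pos"][:2],s["contact_force"][:2]@d])
        if -L[-1][3]>thr:break
    return np.array(L)
E
python3 - <<'E'
from h import *
np.set_printoptions(precision=2,suppress=True)
w=.165;ex=np.array([np.cos(w),np.sin(w)]);ey=np.array([-ex[1],ex[0]]);z=arm.read_state()["ee_pos"][2]
for n,d in(("y+",ey),("x-",-ex)):
    L=probe(d,1.5,40,12,80);print(n);print(L[-9:]);s=arm.read_state();print(s["t"],s["contact_force"],s["finger_gap"],s["ee_pos"])
E
```

```text
y+
[[  7.5  488.58 103.86  -1.07]
 [  9.   488.34 105.36  -1.93]
 [ 10.5  488.13 106.86  -1.43]
 [ 12.   487.86 108.33  -1.68]
 [ 13.5  487.66 109.83  -2.82]
 [ 15.   487.43 111.31  -0.95]
 [ 16.5  487.36 111.74  -4.98]
 [ 18.   487.37 111.84  -8.97]
 [ 19.5  487.34 111.95 -14.33]]
9.4333 [  1.2  -14.33   5.78] 0.21121508287474003 [487.34 111.95  81.21]
x-
[[ 21.   467.82 108.66  -1.94]
 [ 22.5  466.31 108.43  -1.63]
 [ 24.   464.81 108.21  -2.42]
 [ 25.5  463.36 107.99  -1.99]
 [ 27.   461.86 107.74  -1.09]
 [ 28.5  460.45 107.53  -2.21]
 [ 30.   460.5  107.52  -5.79]
 [ 31.5  460.55 107.53 -10.08]
 [ 33.   460.58 107.5  -14.46]]
14.9417 [14.48  1.1  -5.44] 0.21421222531458067 [460.58 107.5   81.29]
```

Run:
```python
from h import *
np.set_printoptions(precision=3,suppress=True)
w=.165;ex=np.array([np.cos(w),np.sin(w)]);ey=np.array([-ex[1],ex[0]])
p=arm.read_state()["ee_pos"][:2]
arm.movel([*(p+ex*2+ey*5),80],vel=40);L=[]
for i in range(5):
    s=arm.read_state();p=s["ee_pos"][:2];L.append([s["t"],*p,s["contact_force"][:2]@ex,s["contact_force"][:2]@ey])
    if i<4:arm.movel([*(p+ex*16+ey*3.5),80],vel=60)
L=np.array(L);print(L);d=L[:,1:3];print("yaw",np.arctan(np.polyfit(d[:,0],d[:,1],1)[0]),[np.arctan2(*(d[i+1]-d[i])[::-1]) for i in range(4)])
```

```text
[[ 15.325 463.547 108.467   0.073 -17.597]
 [ 15.758 480.835 110.997   1.947 -14.549]
 [ 16.2   498.085 113.595   0.557 -15.186]
 [ 16.642 515.304 116.16    1.061 -13.812]
 [ 17.083 532.476 118.764   1.728 -12.598]]
yaw 0.14836925534597556 [np.float64(0.14527824150177157), np.float64(0.1495267233749287), np.float64(0.14785873290919266), np.float64(0.15050719030517057)]
```

Yaw is 0.149 and both stops are known. Now the near neck with a hold, then the far neck.

Run:
```python
from h import *
np.set_printoptions(precision=3,suppress=True)
w=.149;ex=np.array([np.cos(w),np.sin(w)]);ey=np.array([-ex[1],ex[0]])
A0=ex@[460.45,107.52];B80=ey@[487.36,111.65]
def goto(a,b):
    t=ex*(A0+a)+ey*(B80+b-80);c=t.copy()
    arm.movel([*c,80],vel=60)
    for _ in range(4):
        arm.sleep(.1);e=t-arm.read_state()["ee_pos"][:2]
        if np.linalg.norm(e)<.3:break
        c=c+e;arm.movel([*c,80],vel=20)
    s=arm.read_state();p=s["ee_pos"][:2];print(s["t"],a,b,"->",ex@p-A0,ey@p-B80+80,s["contact_force"],s["finger_gap"])
    return c
c=goto(75,20);arm.sleep(1.4);print(arm.read_state()["ee_pos"])
im=arm.get_image("top")[90:290,190:350];cv2.imwrite("pics/n.png",cv2.resize(im[:,:,::-1],(480,600)))
c=goto(25,60);arm.sleep(.3)
p=arm.read_state()["ee_pos"][:2];print(p)
arm.movel([*p,80],vel=20) # relax the push before release
s=arm.read_state();print(s["ee_pos"],s["contact_force"])
```

```text
19.1 75 20 -> 75.05594973465628 20.13885276702105 [-3.202  2.208 10.652] 0.2092896621218721
[543.534  59.58   81.211]
22.9333 25 60 -> 24.97358744097403 60.22628698858504 [1.817 1.533 7.098] 0.21726086791162472
[488.089  91.78 ]
[488.214  92.291  81.118] [-0.941 -1.07  10.72 ]
```

View pics/n.png

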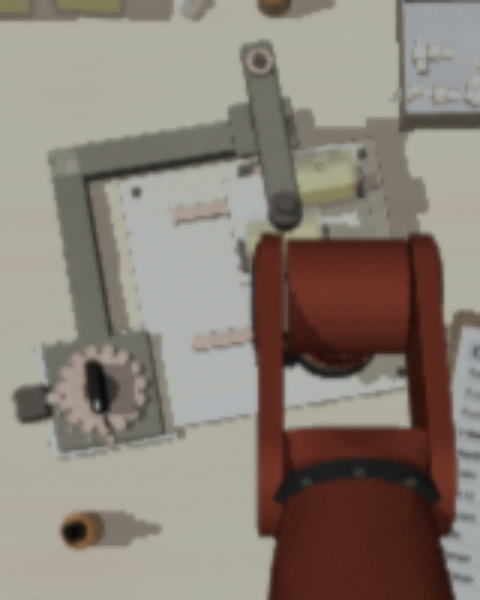

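Near neck sat under the arm's end while held. I trim the far position, release, lift off and re-measure the knob.

Run:
```python
from h import *
np.set_printoptions(precision=2,suppress=True)
w=.149;ex=np.array([np.cos(w),np.sin(w)]);ey=np.array([-ex[1],ex[0]])
A0=ex@[460.45,107.52];B80=ey@[487.36,111.65]
t=ex*(A0+25)+ey*(B80-20);c=t.copy()
for _ in range(4):
    e=t-arm.read_state()["ee_pos"][:2]
    if np.linalg.norm(e)<.25:break
    c=c+e;arm.movel([*c,80],vel=20);arm.sleep(.1)
s=arm.read_state();print(s["ee_pos"],t,s["contact_force"])
arm.grip(.5);s=arm.read_state();print(s["ee_pos"],s["contact_force"],s["finger_gap"],s["t"])
p=s["ee_pos"]
arm.movel([p[0],p[1],170],vel=150)
arm.move_ptp([450,300,170],quat(w+np.pi))   # clear of the cameras' view of knob and necks
o=see(names=("handle_grip","neck_near","neck_far","knob_grip","knob_wing"))
for k,v in o.items():print(k,v)
for c in("scene","top"):
    r=arm.trace(c,"knob_wing")
    if r:
        m=r[0]["region"];ys,xs=np.nonzero(m);print(c,r[0]["confidence"],r[0]["rect"],xs.mean(),ys.mean(),len(xs))
print("knob z68 for (522,270):",[proj(c,[[522,270,68]])[0] for c in("scene","top")])
for c in("scene","top"):
    ks=[v for (cc,k),v in o.items() if cc==c and k=="knob_grip"]
    if ks:
        f=lambda q:proj(c,[[q[0],q[1],68]])[0]-ks[0];print(c,least_squares(f,[520,270]).x)
s=arm.read_state();print(s["t"],s["contact_force"],s["torque"])
im=arm.get_image("top")[90:290,190:350];cv2.imwrite("pics/f.png",cv2.resize(im[:,:,::-1],(480,600)))
cv2.imwrite("pics/full.png",arm.get_image("scene")[130:330,150:350,::-1])
```

```text
[488.34  91.61  81.14] [488.13  91.54] [1.95 2.81 8.64]
[485.82  90.13  78.76] [-1.44 -0.22 -0.16] 0.4989309376761268 25.2417
('scene', 'handle_grip') [281.7 219.2]
('scene', 'neck_near') [244.5 203. ]
('scene', 'neck_far') [234.7 189.3]
('scene', 'knob_wing') [243.5 266.2]
('top', 'handle_grip') [287.7 226.4]
('top', 'neck_near') [269.1 183.7]
('top', 'neck_far') [285.9 169.7]
('top', 'knob_grip') [222.6 216.2]
('top', 'knob_wing') [221.1 215.8]
scene 0.48 [234.2, 256.9, 13.1, 14.8] 240.3361344537815 263.85714285714283 119
knob z68 for (522,270): [array([240.58, 262.33]), array([221.71, 216.79])]
top [523.56 267.58]
27.55 [-0.55  1.07 -0.33] [ 0.02  0.02 -0.  ]
```

View pics/f.png

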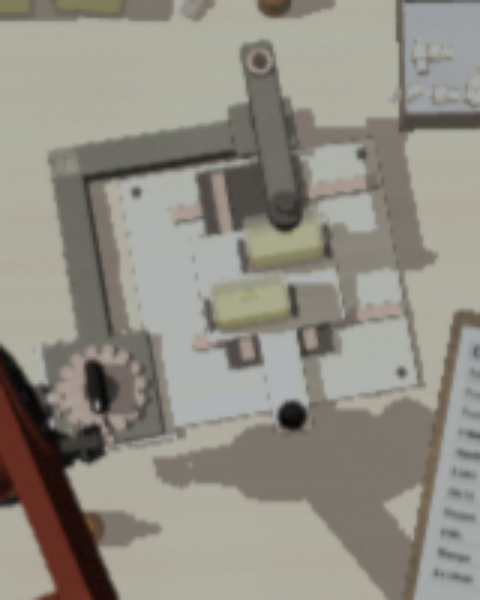

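Far neck appears under the arm's end and the handle is free at about (287,228). I check the handle shift and the knob's centre offline from the saved pictures with sub-pixel dark-blob centroids.

Run:
```python
from h import *
np.set_printoptions(precision=2,suppress=True)
a=cv2.imread("pics/top0.png",0).astype(float);b=cv2.imread("pics/f.png",0);b=cv2.resize(b,(160,200),interpolation=cv2.INTER_AREA).astype(float)
def cen(im,u,v,r,off=(0,0),thr=60):
    u0,v0=int(u-off[0]),int(v-off[1]);c=im[v0-r:v0+r+1,u0-r:u0+r+1];wt=np.clip(thr-c,0,None)
    Y,X=np.mgrid[v0-r:v0+r+1,u0-r:u0+r+1];m=np.array([(wt*X).sum(),(wt*Y).sum()])/wt.sum()
    C=np.cov(np.c_[X.ravel(),Y.ravel()].T,aweights=wt.ravel()+1e-9);e=np.linalg.eigh(C)[1][:,1]
    return m+off,np.degrees(np.arctan2(e[1],e[0])),c.min()
def back(p,z):return least_squares(lambda q:proj("top",[[q[0],q[1],z]])[0]-p,[520,200]).x
for thr in(45,60):
    h0=cen(a,285.7,228,8,thr=thr);h1=cen(b,287,228.5,8,(190,90),thr=thr)
    k0=cen(a,222,219,9,thr=thr);k1=cen(b,222,219,9,(190,90),thr=thr)
    print(h0,h1,back(h0[0],108),back(h1[0],108));print(k0,k1,back(k0[0],76),back(k1[0],76))
    e=np.array([np.cos(np.radians(k0[1])),np.sin(np.radians(k0[1]))])*8
    d=back(k0[0]-e,80)-back(k0[0]+e,80);print("wing yaw",np.arctan(d[1]/d[0]))
```

```text
(array([285.47, 228.36]), np.float64(-164.5069070158423), np.float64(6.0)) (array([286.97, 228.88]), np.float64(147.4670143280098), np.float64(9.0)) [484.57  98.2 ] [483.13  94.31]
(array([222.54, 218.03]), np.float64(74.32936214744166), np.float64(6.0)) (array([222.69, 218.12]), np.float64(75.05067036020387), np.float64(11.0)) [517.85 266.63] [517.61 266.22]
wing yaw 0.2633894528308448
(array([285.48, 228.23]), np.float64(-139.7821337032521), np.float64(6.0)) (array([286.98, 228.7 ]), np.float64(154.8567474269865), np.float64(9.0)) [484.91  98.15] [483.61  94.26]
(array([222.68, 218.2 ]), np.float64(72.97264818320507), np.float64(6.0)) (array([222.63, 218.1 ]), np.float64(73.20090923841393), np.float64(11.0)) [517.4  266.25] [517.67 266.37]
wing yaw 0.28678662754094
```

Run:
```python
from h import *
np.set_printoptions(precision=3,suppress=True)
w=.149;y0=w+np.pi;K=np.array([520,267.5])
arm.move_ptp([*K,150],quat(y0));arm.movel([*K,54],vel=120)
s=arm.read_state();f0=s["contact_force"].copy();print(s["t"],s["ee_pos"],f0)
arm.grip(0,100);arm.sleep(.15);s=arm.read_state()
print(s["t"],s["finger_gap"],s["finger_force"],s["ee_pos"],s["contact_force"],s["torque"],yaw_of(s["ee_rot"])-w)
c=K.copy()
for th in(.1,.25,.35):
    f=arm.read_state()["contact_force"][:2]-f0[:2]
    c=c+np.clip(f/4,-2,2)
    arm.movel([*c,54],quat(y0-th),vel=40);arm.sleep(.1);s=arm.read_state()
    print(s["t"],th,(w-yaw_of(s["ee_rot"])+np.pi)%(2*np.pi),s["torque"],s["contact_force"],s["ee_pos"],c,s["joints"][5])
im=arm.get_image("top")[120:320,140:340];cv2.imwrite("pics/k.png",cv2.resize(im[:,:,::-1],(600,600)))
```

```text
29.0167 [520.746 267.92   54.92 ] [ 0.043 -0.584  0.235]
29.55 0.13386591389093763 98.59095811843872 [520.829 268.331  55.412] [-2.287  2.411  6.002] [0.322 0.256 0.059] -3.1414129925502174
29.9 0.1 0.09908439484729126 [-0.181  0.025  0.18 ] [ 0.726 -0.223  6.46 ] [520.805 268.079  55.394] [519.417 268.249] -1.2634370190208977
30.3 0.25 0.24899532515057166 [-0.388  0.101  0.163] [-1.259 -1.815  6.205] [520.795 267.577  55.389] [519.588 268.339] -1.113339875108913
30.65 0.35 0.34916276653757317 [-0.429  0.075  0.142] [-0.953 -2.06   5.608] [520.746 267.221  55.404] [519.262 268.031] -1.0134854822497068
```

The wing is held and torque follows the stated spring profile. Continue in small steps, watching for the torque jumps.

Run:
```python
from h import *
np.set_printoptions(precision=3,suppress=True)
w=.149;y0=w+np.pi;c=np.array([519.262,268.031])
for th in(.4,.45,.5,.7,.81,.86,.92,1.1,1.2,1.23,1.25,1.27):
    f=arm.read_state()["contact_force"][:2]
    c=c+np.clip(f/6,-1,1)
    arm.movel([*c,54],quat(y0-th),vel=40);arm.sleep(.1);s=arm.read_state()
    print(round(s["t"],2),th,round((w-yaw_of(s["ee_rot"])+np.pi)%(2*np.pi),4),s["torque"],s["contact_force"],s["ee_pos"][:2])
```

```text
31.05 0.4 0.3995 [-0.357  0.115  0.016] [ 0.908 -1.892  5.432] [520.698 267.017]
31.4 0.45 0.4489 [-0.33   0.122  0.184] [-0.425 -1.111  5.583] [520.649 266.842]
31.75 0.5 0.4989 [-0.263  0.148  0.218] [-0.905 -1.296  5.928] [520.598 266.69 ]
32.2 0.7 0.6991 [-0.547  0.246  0.118] [ 0.085 -2.921  7.632] [520.3   266.053]
32.56 0.81 0.8092 [-0.34   0.301  0.058] [-1.608 -1.252  6.282] [520.052 265.727]
32.91 0.86 0.8587 [-0.35   0.258  0.226] [-0.345 -1.768  6.983] [519.926 265.588]
33.26 0.92 0.9188 [-0.343  0.246  0.238] [-1.462 -1.013  6.233] [519.816 265.403]
33.69 1.1 1.0989 [-0.431  0.386  0.211] [-1.032 -2.728  7.91 ] [519.302 264.988]
34.04 1.2 1.1994 [-0.325  0.456  0.105] [-1.507 -1.779  7.438] [519.026 264.83 ]
34.39 1.23 1.2295 [-0.256  0.377  0.067] [-2.302 -1.229  7.415] [518.942 264.759]
34.74 1.25 1.2495 [-0.138  0.259  0.036] [-1.184 -0.752  7.314] [518.85  264.717]
35.09 1.27 1.2686 [-0.115  0.253  0.267] [-1.622 -0.22   5.377] [518.779 264.646]
```

The torque jump between 1.25 and 1.27 marks the third click. I take one last look before handing in.

Run:
```python
from h import *
im=arm.get_image("scene")[130:330,150:350];cv2.imwrite("pics/e.png",cv2.resize(im[:,:,::-1],(600,600),interpolation=cv2.INTER_CUBIC))
arm.sleep(.8);s=arm.read_state();print(s["t"],(.149-yaw_of(s["ee_rot"])+np.pi)%(2*np.pi),s["torque"],s["finger_gap"],s["finger_force"])
```

```text
35.9417 1.268573310857322 [-0.14437563  0.18906236  0.26310671] 0.13154271050737557 98.6419665813446
```

View pics/e.png

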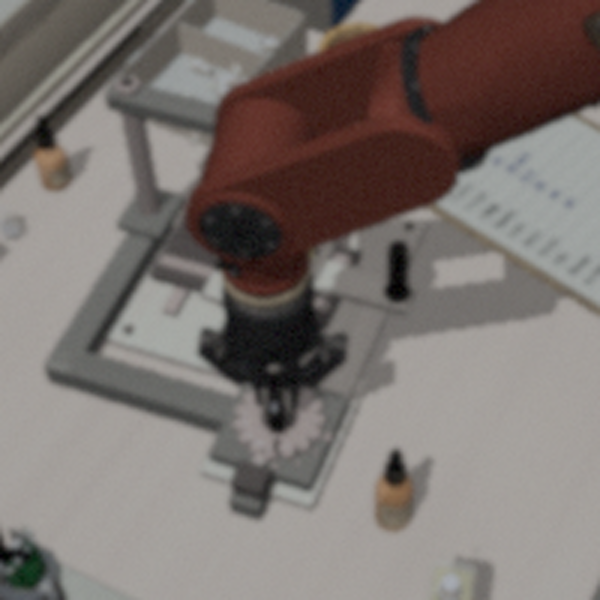

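The gripper holds the wing at about (275,410) in this crop. The handle stands free at (398,270), and the dropper (395,490) and spray flacon are untouched. Handing in.

```bash
python3 -c "
from plant import arm
print(arm.job_done())"
```

```text
the job is handed in; nothing more can be done
None
```

The job is handed in at about 36 s: the near neck was held about 1.4 s under the tip, the far neck was then positioned to within about 1 mm and the handle released, and the gripper is holding the knob at 1.269 rad, just past the third click (1.257).

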